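Set the class copy stand to its height mark

TASK

Get the copy stand ready for photographing the leaf print: gently lower the hinged clear cover until it lies fully closed on the print, then take hold of the round inner column, raise it to its red mark (lower edge of the red ring level with the top of the red cam ring) and, still holding it there, swing the red cam lever fully closed. Do not let go: finish still gripping the column at the mark, with the lever and the cover closed, and leave the other things on the counter where they are.

Things in the scene. Friction and masses are not known exactly. Their poses are not given: they have to be found in the camera images.
- stand: Copy stand, fixed: grey board, top 22 mm above the counter, spanning x -105..155, y -135..135 mm of its own frame (origin on the counter; +x to the back, z up). Column axis at x 112, y 0: foot flange 68 mm, outer tube 32 mm, black collar 46 mm in diameter (small ear at +x) up to 185 mm, then the red cam ring (45 mm) up to 197 mm.
- platen (a joint): The hinged cover: white frame 150 mm along the stand's x, 215 mm hinge to free edge, 10 mm thick, clear window, blue finger lip 12 mm beyond the edge's middle. 0 = closed on the board (upper face 34 mm above the counter); grows as it opens, 1.57 = upright; starts 1.2 to 1.5. Stiff hinge: stays at any angle; 3 to 4 N at 170 mm from the hinge moves it.
- platen_hinge (a point): Point on the hinge axis at the middle of the cover's width; stand frame (-10, 112, 26) mm. The axis runs along the stand's x; closed, the cover reaches from it towards the stand's -y.
- platen_edge (a point): Middle of the free edge of the cover, on its upper (outer) face, 215 mm from the hinge along the cover and 8 mm to the outer side of the plane through the hinge axis.
- collar_top (a point): Point on the column's axis at the height of the top of the red cam ring, 197 mm above the counter. Fixed in the stand.
- column_lift (a joint): Height of the inner column in m: 0 = down on its stop, where it starts (it sinks back if let go with the lever open); 0.030 = the mark, lower edge of the red ring level with the top of the cam ring; at most 0.070. About 4 to 5 N lifts it. With the lever closed the cam clamps it (it then slips only above about 25 N).
- column: The inner column: round aluminium tube, 25 mm in diameter, black rings every 10 mm and one red ring 4 mm tall; upright, turns freely about its axis with the hand. Origin on its axis at the lower edge of the red ring (at the start 30 mm below the cam ring's top, hidden inside); z axis up.
- column_top (a point): Centre of the column's top face, 92 mm above the red ring's lower edge: 62 mm above the top of the cam ring at the start, 92 mm at the mark. A brass camera screw of 9 mm stands on it (it is only seen, not solid).
- cam_lever (a joint): Red cam lever on an upright axis 3 mm behind (stand +x) the column's: 0 = closed, at its stop, paddle to the stand's -y; opens counter-clockwise seen from above; starts 0.95 to 1.15 (paddle to the back right), at most 1.25. Stays where left; turning takes about 0.15 N m. A finger pinching the column above the ring pushes the paddle round as the hand twists clockwise about the column.
- lever_paddle (a point): Middle of the top edge of the lever's paddle, an upright red plate 6 mm thick beside the column, 18 to 44 mm out from the lever's axis, its top 56 mm above the top of the cam ring. This point is 31 mm out from the lever's axis.
- camera: Compact black camera, 36 x 104 x 62 mm with a lens to its -x, standing on the counter right of the stand. Bystander. Origin at the centre of its underside.
- glue_stick: Glue stick, 30 mm diameter, 92 mm tall, white and yellow, standing left of the stand. Bystander.
- board_eraser: Blue whiteboard eraser, 52 x 134 x 36 mm, lying in front of the stand. Bystander.
- paint_red: Red paint bottle, 68 mm diameter, 176 mm tall, on the left of the counter. Bystander.
- paint_blue: Blue paint bottle, 68 mm diameter, 176 mm tall, on the left of the counter. Bystander.
- brush_pot: Green pot of paint brushes, 94 mm diameter, pot 105 mm and brushes to about 300 mm tall, on the right at the back. Bystander.
- water_tub: Open white plastic tub, 200 x 130 x 85 mm, on the right of the counter. Bystander.

How it is judged (in metres and radians):
On the way, in this order (a step that is already met when the one before it is completed fails the run):
1. the clear cover lies closed on the board (value of joint platen below 0.05 rad), for 0.2 s.
2. the column is gripped and held at its red mark with the cam lever still open (value of joint column_lift between 0.026 and 0.034 m and contact force between the fingers and column above 3 N and value of joint cam_lever above 0.7 rad and value of joint platen below 0.05 rad), for 0.2 s.
3. the cam lever is closed while the column is held at the mark (value of joint cam_lever below 0.08 rad and value of joint column_lift between 0.026 and 0.034 m and contact force between the fingers and column above 3 N), for 0.2 s.
At the end, for the whole second after the job is handed in: The cover is closed (within 0.05 rad), the cam lever is closed (within 0.08 rad), the column is at its red mark (within 4 mm) and at rest, and the fingers still grip it between them (more than 3 N) (all of step 3 and value of joint platen below 0.05 rad and horizontal distance between the grasp point and column below 0.015 m and linear speed of column below 0.01 m/s); the arm keeps its last pose, push and grip.
It fails at once if the cover was slammed (faster than 2.5 rad/s) (velocity of joint platen below -2.5 rad/s).
It fails at once if the cam lever was swung over while the column was more than 6 mm off its mark (value of joint cam_lever below 0.7 rad and (value of joint column_lift below 0.024 m or value of joint column_lift above 0.036 m)).
It fails at once if the cam lever was swung over with nobody holding the column (value of joint cam_lever below 0.7 rad and contact force between the fingers and column below 0.2 N).
It fails at once if one of the other things was moved more than 30 mm (distance of any of camera, glue_stick, board_eraser, paint_red, paint_blue, brush_pot, water_tub from where it was at the start of the episode above 0.03 m).
It also fails if it takes over 58 s, if anything falls off the work surface, if the arm or the gripper's body presses on something with over 40 N, if the wrist force passes 120 N, or if a joint passes its speed limit or range.

ROBOT

A 6-joint arm with a two-finger parallel gripper is mounted at the origin on the work surface. World frame = base frame: x ahead of the robot, y to its left, z up, the work surface at z = 0. Lengths are in mm, angles in rad, forces in N, time in s.
With the tool pointing down it reaches from about 275 to 750 mm from the base axis. Payload 10.2 kg.
Tool frame: the origin (TCP) lies where the fingers leave the gripper's body, on its centre line; the fingertips stand 73 mm ahead of it and the grasp point (between the pads) lies 54 mm ahead of it (ctrl.tip_extent is the z of the fingertips in the tool frame, in mm); z points along the fingers, y is the line along which they close (so a half turn about z gives the same grasp; the last joint's range is limited). The gripper opens to 85 mm and grips with 20 to 120 N. Pads are 22 mm wide; open, the fingers measure 114 mm over their backs; the gripper's body (76 mm by 85 mm) begins 54 mm behind the grasp point. The pads swing forward as they close: fully open they stand 13 mm farther back than shut.
Start: joints at [0.945, 0.313, 1.498, -0, 1.331, -0.223], TCP at [205.811, 482.984, 303.894] pointing down, gripper open.
Joint ranges: [-2.94, 2.94], [-0.97, 2.17], [0.19, 2.56], [-1.23, 4.37], [0.02, 3.11], [-2.88, 2.88]. Speed limits (rad/s): [2.39, 2.39, 3.01, 3.14, 3.14, 3.14].

INTERFACE

Orientations are given as a unit quaternion [w, x, y, z].
In Python, from rig import readout, cams, order, ctrl gives the robot as it stands.
- The arm moves only by the shell command python3 -m handwheel FILE [OPENING] [FORCE], which reads ROWS from the file FILE. ROWS is a JSON list of rows, 1 to 8 of them, each of 6 numbers: dx, dy, dz in mm, then a rotation vector rx, ry, rz in rad; each row is the pose to reach, as a shift and turn from the pose commanded when the command began, along the tool's axes at that moment; what a row does not reach only later rows make up. A row lasts 1/10 s, in which the tool goes at most 50 mm and 0.15 rad, less where a joint would pass 70% of its speed; a pose out of reach is approached as far as the arm can. OPENING is the opening from 0.0 (shut) to 1.0 (fully open), set as the command begins (- or left out keeps the last). The fingers move at their own pace and stop on an object; FORCE is the grip in N (left out, the last holds). Time passes only in rows, so rows that do not move let the fingers close. It prints the time, the measured TCP pose, the force, the opening and the grip force at its end. Input that does not fit is refused with a message, and nothing moves.
- readout.sense(): the state, without advancing time (a new reading comes with each control period).
- cams.capture(name): name is "scene" or "top" or "wrist"; returns (picture, depth): 420x560x3 uint8, red, green, blue; 420x560 float32, mm along the optical axis (not along the pixel's ray), 0 where there is no reading.
- cams.calibration(name): a dict with "fx", "fy", "cx", "cy" (pixels), "position" and "attitude" of the camera in the world. Camera axes: x right, y down, z forward; pixel columns grow to the right and rows downward; lengths in mm; the calibration is good to about 2 mm. A picture is of the moment at which its call begins: read the wrist's pose just before it. calibration takes no time and is no camera call; for the wrist camera it gives the pose at the moment of the call.
- order.finish_job(): hands the job in; it is judged then, once.
Trained networks look in the newest picture that a camera, given by its name, has taken for a name from the list of things; names that differ only in an ending like _2 or _b are one class to them, and where a whole thing is asked for, a point or a joint stands for the part that bears it (a point fixed in the world has none). Each returns a list of dicts, best first, with "p" (0 to 1); they miss things now and then, are a little off and sometimes report something else, mostly with a low value. They report only what shows in the picture. A call takes as long as a camera call.
- cams.trace(target, camera): "pixels" (420x560 bool, what is visible of it) and "bbox" ([left, top, right, bottom] in pixels, round what is visible of it).
- cams.spot_point(target, camera): "uv" ([column, row] in pixels: a listed point, or the origin of a listed thing).
The state is a dict: "time_s": time; "joints": joint angles; "dq": joint speeds; "tau": joint torques, N m; "eef_pos": TCP position; "ee_rot": TCP orientation; "force": force on the tool from outside, world axes, zero at the start; "wrist_torque": the same for the moment, N m; "grip_width": opening from 0.0 (shut) to 1.0 (fully open); "grip_force": force on a finger pad.
Only numpy, scipy, OpenCV 4.12 (cv2) and the standard library are available. Lean on these libraries where they do the work, as an engineer would, in place of code of your own. Each camera call takes 0.05 s, during which the arm holds its last target. There are 200 camera calls.

## Working session

There is one attempt and no reset: what is moved stays moved. The work goes in short steps, Python scripts to look and compute and a shell command to move; the robot and the scene stay as the last step left them, time stands still between calls to the robot, and variables do not carry over. Pictures are saved under pics/ and viewed, at most 10 in all, crops included, and the job is handed in when it is done.

```bash
ls; mkdir -p pics; cat > h.py <<'E'
import numpy as np, cv2
from scipy.spatial.transform import Rotation as R
from rig import readout, cams, order, ctrl
def rot(q): return R.from_quat([q[1],q[2],q[3],q[0]])
def att(c):
    a=np.array(c["attitude"],float)
    return R.from_matrix(a) if a.shape==(3,3) else rot(a)
def ray(name,uv):
    c=cams.calibration(name); d=np.array([(uv[0]-c["cx"])/c["fx"],(uv[1]-c["cy"])/c["fy"],1.])
    return np.array(c["position"],float),att(c).apply(d)
def at_depth(name,uv,z):
    p,d=ray(name,uv); return p+d*z
def at_z(name,uv,z):
    p,d=ray(name,uv); return p+d*(z-p[2])/d[2]
def proj(name,P):
    c=cams.calibration(name); q=att(c).inv().apply(np.array(P)-np.array(c["position"]))
    return q[0]/q[2]*c["fx"]+c["cx"], q[1]/q[2]*c["fy"]+c["cy"]
def tool(P=None):
    s=readout.sense(); r=rot(s["ee_rot"]); 
    return np.array(s["eef_pos"]),r
E
python3 - <<'E'
from h import *
np.set_printoptions(precision=1,suppress=True)
s=readout.sense(); print({k:s[k] for k in("eef_pos","ee_rot","time_s","force","grip_width")})
print(cams.calibration("top"))
for n in("scene","top"):
    p,d=cams.capture(n); cv2.imwrite(f"pics/{n}0.png",p[:,:,::-1])
    for t in("platen_hinge","platen_edge","collar_top","column_top","lever_paddle","stand"):
        for r in cams.spot_point(t,n)[:2]:
            u,v=map(int,np.round(r["uv"])); z=np.median(d[max(v-1,0):v+2,max(u-1,0):u+2])
            print(n,t,round(r["p"],2),np.array(r["uv"]),z,at_depth(n,r["uv"],z))
E
```

```text
pics
{'eef_pos': array([205.7, 482.8, 303.3]), 'ee_rot': array([-0. ,  0.2,  1. , -0. ]), 'time_s': 0.0, 'force': array([ 0.4, -0. , -0.2]), 'grip_width': 0.9971339760840332}
{'fx': 482.8921721120864, 'fy': 482.8921721120864, 'cx': 273.6019949720417, 'cy': 210.41585282849573, 'position': array([ 439.7,   -1.3, 1702.1]), 'attitude': array([ 0. , -0.7,  0.7, -0. ])}
scene platen_hinge 0.93 [301.7 236.1] 1300.0121 [515.   70.   45.1]
scene platen_hinge 0.66 [180.7 262.6] 1244.7161 [ 583.2 -292.9   24.4]
scene platen_edge 0.94 [303.6 183.2] 1549.7108 [214.7 111.7   0.4]
scene column_top 0.49 [276.3 217.8] 1051.195 [646.7 -19.6 260.7]
scene lever_paddle 0.57 [273.7 228.6] 1036.5367 [674.8 -27.6 251.9]
scene stand 0.9 [267.2 251.8] 1282.1655 [553.1 -37.6  22.4]
top platen_hinge 0.7 [287.3 209.6] 1678.3574 [539.4 -30.3  26.3]
top platen_hinge 0.63 [256.9 218.4] 1558.6064 [504.6  70.1 145.4]
top platen_edge 0.51 [253.9 215.7] 1679.697 [519.   86.   25.1]
top collar_top 0.78 [285.9 173.9] 1492.6902 [638.6 -23.5 218.1]
top collar_top 0.48 [144.8 203. ] 1593.828 [559.1 441.3 117.4]
top column_top 0.6 [280.8 167.2] 1453.4094 [653.6  -7.7 258.5]
top lever_paddle 0.45 [288.9 158.5] 1714.242 [722.6 -37.8   0.9]
top stand 0.71 [290.7 209.3] 1680.724 [540.5 -42.2  23.9]
```

```bash
python3 - <<'E'
import cv2,numpy as np
a=cv2.imread("pics/scene0.png");b=cv2.imread("pics/top0.png")
a=cv2.resize(a[130:340,130:410],(560,420)); 
cv2.imwrite("pics/a.png",cv2.resize(a,(800,600))); cv2.imwrite("pics/b.png",cv2.resize(b[110:290,160:400],(800,600),interpolation=cv2.INTER_CUBIC))
E
```

```text
(no output)
```

View pics/a.png

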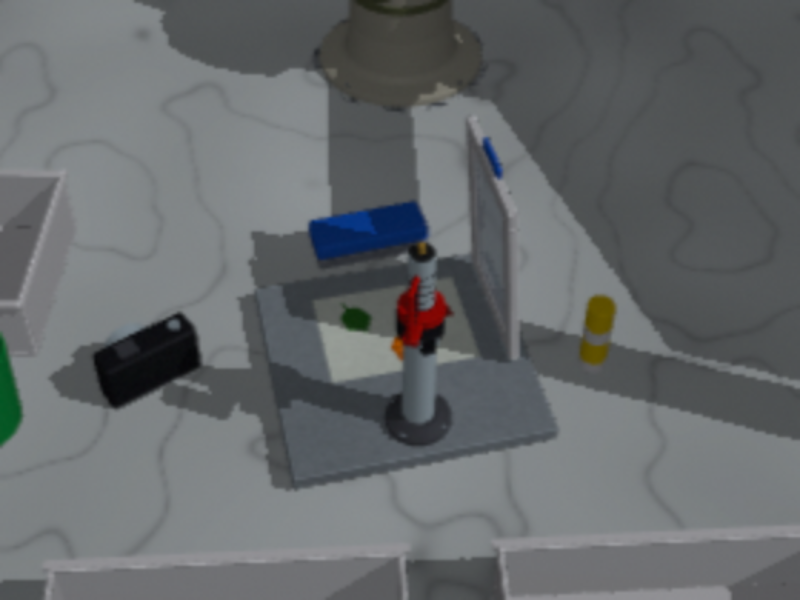

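View pics/b.png

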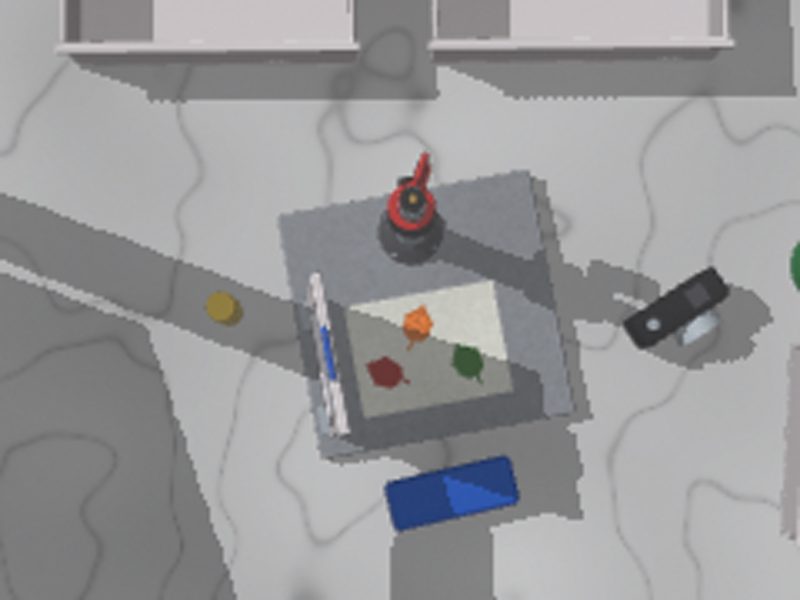

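The pictures show the stand yawed about +10°, with the cover nearly upright at its left edge (blue lip at crop 328,352 in the top view). The column is at the back, its paddle pointing back right at (424,160). The glue stick is left of the cover and the eraser is in front. Next I fit the stand pose.

```bash
python3 - <<'E'
from h import *
np.set_printoptions(precision=1,suppress=True)
p,d=cams.capture("top")
c=cams.calibration("top")
v,u=np.mgrid[0:420,0:560]
D=np.stack([(u-c["cx"])/c["fx"],(v-c["cy"])/c["fy"],np.ones_like(u,float)],-1)
W=(att(c).apply(D.reshape(-1,3)).reshape(D.shape))*d[...,None]+np.array(c["position"])
x,y,z=W[...,0],W[...,1],W[...,2]
roi=(x>380)&(x<740)&(y>-230)&(y<180)&(d>0)
m=roi&(z>14)&(z<28)
m=cv2.morphologyEx(m.astype(np.uint8),cv2.MORPH_OPEN,np.ones((3,3)))
k=max(range(1,cv2.connectedComponents(m)[0]),key=lambda i:(cv2.connectedComponents(m)[1]==i).sum())
m=cv2.connectedComponents(m)[1]==k
r=cv2.minAreaRect(np.float32(W[m][:,:2])); print("rect",r,"z",np.median(z[m]))
yaw=np.deg2rad(r[2]); yaw=(yaw+np.pi/4)%(np.pi/2)-np.pi/4
c_=np.array(r[0]); Rz=np.array([[np.cos(yaw),-np.sin(yaw)],[np.sin(yaw),np.cos(yaw)]])
O=c_-Rz@[25,0]; print("yaw",np.rad2deg(yaw),"O",O)
L=lambda P:(P[...,:2]-O)@Rz
S=np.concatenate([L(W),z[...,None]],-1)
# column top & paddle
mm=roi&(z>190)&(S[...,0]>60)
print("high near column, stand frame:"); q=S[mm]; 
t=q[q[:,2]>252]; print(t)
pl=roi&(S[...,1]>70)&(S[...,0]<70)&(z>60); q=S[pl]; print("platen top",q[q[:,2]>q[:,2].max()-25][:40], q[:,2].max())
for n in ("column_top","lever_paddle","platen_edge","platen_hinge"):
    P={"column_top":[112,0,259]}.get(n)
    for r in cams.spot_point(n,"top"): print(n,r["p"],np.array(r["uv"]), "z259->stand",L(at_z("top",r["uv"],259 if n=="column_top" else 253 if n[0]=="l" else 236)))
s,_=cams.capture("scene")
for n,zz in (("column_top",259),("lever_paddle",253),("platen_edge",236)):
    for r in cams.spot_point(n,"scene"): print("scene",n,r["p"],np.array(r["uv"]),L(at_z("scene",r["uv"],zz)))
tmp=cv2.resize(p[140:200,250:330,::-1],(800,600),interpolation=cv2.INTER_CUBIC); 
E
```

```text
rect ((560.398193359375, -30.124618530273438), (259.332763671875, 270.02911376953125), 10.008784294128418) z 22.118286933582795
yaw 10.008784294128418 O [535.8 -34.5]
high near column, stand frame:
[[151.  -18.7 256.5]
 [148.7 -18.4 252.2]
 [146.  -14.8 253.7]
 [142.  -13.9 260.1]
 [137.2 -10.  256.2]
 [136.3 -12.9 258.6]
 [134.   -9.4 257.8]
 [130.7  -8.8 259.6]
 [123.6   1.7 258.5]
 [122.8  -1.2 260.1]
 [122.6  -4.3 257.4]
 [122.1  -7.3 257.1]
 [122.1   8.1 255.5]
 [121.2   5.2 257.9]
 [120.6   2.2 258.2]
 [120.7  -0.9 253.8]
 [119.7  -3.7 256.9]
 [118.3  -6.5 263.4]
 [118.8  -9.7 256.1]
 [117.9   8.9 264.1]
 [117.7   5.8 261.9]
 [117.8   2.7 256.9]
 [116.9  -0.2 259.3]
 [116.4  -3.1 259. ]
 [115.6  -6.  261.2]
 [115.3  -9.  259.7]
 [114.  -11.7 264.9]
 [116.    9.2 256.5]
 [115.5   6.2 256.1]
 [115.4   3.2 253.3]
 [113.    0.6 265.9]
 [112.   -2.2 269.2]
 [112.8  -5.5 259.8]
 [112.5  -8.5 258.1]
 [111.4 -11.3 262.2]
 [112.3   9.9 261.6]
 [112.6   6.7 255.4]
 [112.1   3.8 254.9]
 [109.6   1.3 269.2]
 [108.5  -1.5 273.3]
 [109.5  -4.8 262.5]
 [109.6  -8.  257.7]
 [108.5 -10.8 261.8]
[... 1023 characters left out ...]
 38.6 100.4 243. ]
 [ 38.7  97.7 236.2]
 [ 35.9 101.1 240.2]
 [ 35.   98.  243.9]
 [ 34.7  95.1 240.8]
 [ 33.  101.7 238. ]
 [ 32.2  98.6 241.5]
 [ 31.6  95.6 241.7]
 [ 29.6 102.  243.7]
 [ 29.1  99.1 242.4]
 [ 28.9  96.2 238.4]
 [ 26.9 102.7 240. ]] 259.76478119628837
column_top 0.5 [282.9 166.7] z259->stand [120.9  -0.6]
lever_paddle 0.65 [285.9 158. ] z259->stand [146.2 -14.5]
platen_edge 0.69 [255.3 218.6] z259->stand [-16.7 109.9]
platen_hinge 0.61 [259.7 221.7] z259->stand [-28.4  98.4]
scene column_top 0.59 [276.1 231.1] [154.  -15.3]
scene column_top 0.55 [276.4 217.6] [109.6  -3.8]
scene lever_paddle 0.54 [272.8 229.4] [141.2 -20.4]
scene platen_edge 0.61 [302.5 182.6] [-31.  105.9]
```

```bash
cat >> h.py <<'E'
O=np.array([535.8,-34.5]); YAW=np.deg2rad(10.0)
C,Sn=np.cos(YAW),np.sin(YAW)
def world(P): return np.array([O[0]+C*P[0]-Sn*P[1],O[1]+Sn*P[0]+C*P[1],P[2]])
def down(ydir):  # tool pointing down, tool y along stand-frame angle ydir
    a=ydir+YAW; y=np.array([np.cos(a),np.sin(a),0]); z=np.array([0,0,-1.]); return R.from_matrix(np.stack([np.cross(y,z),y,z],1))
def rel(Pst,ydir): # TCP target in stand frame -> row
    p,r=tool(); return np.r_[r.inv().apply(world(Pst)-p),(r.inv()*down(ydir)).as_rotvec()]
E
cat > arc.py <<'E'
from h import *
np.set_printoptions(precision=2,suppress=True)
r=185
for t in np.arange(1.5,-0.05,-0.1):
    a=np.array([-np.cos(t),np.sin(t)]); n=np.array([np.sin(t),np.cos(t)])
    q=np.array([112,26])+r*a+(8+11*np.sin(t))*n; print(round(t,2),q, q+[0,73])
E
python3 - <<'E'
from h import *
np.set_printoptions(precision=2,suppress=True)
s=readout.sense();print(s["joints"],ctrl.tip_extent,s["time_s"]); p,r=tool(); print(r.as_matrix())
for a in(0,np.pi): print(rel([-10,140,281],a))
E
python3 arc.py
```

```text
[ 0.94  0.31  1.5  -0.    1.33 -0.22] 72.6 1.15
[[-0.92  0.39  0.  ]
 [ 0.39  0.92 -0.  ]
 [-0.   -0.   -1.  ]]
[-421.66 -234.86   22.91   -0.      0.      0.99]
[-421.66 -234.86   22.91   -0.     -0.     -2.15]
1.5 [117.84 211.88] [117.84 284.88]
1.4 [ 99.12 211.51] [ 99.12 284.51]
1.3 [ 80.43 209.23] [ 80.43 282.23]
1.2 [ 61.98 205.04] [ 61.98 278.04]
1.1 [ 43.95 198.95] [ 43.95 271.95]
1.0 [ 26.56 191.  ] [ 26.56 264.  ]
0.9 [ 10.02 181.24] [ 10.02 254.24]
0.8 [ -5.49 169.78] [ -5.49 242.78]
0.7 [-19.78 156.72] [-19.78 229.72]
0.6 [-32.66 142.19] [-32.66 215.19]
0.5 [-43.99 126.34] [-43.99 199.34]
0.4 [-53.61 109.36] [-53.61 182.36]
0.3 [-61.41  91.42] [-61.41 164.42]
0.2 [-67.29  72.74] [-67.29 145.74]
0.1 [-71.17  53.52] [-71.17 126.52]
-0.0 [-73.  34.] [-73. 107.]
```

```bash
echo '[[-50,-28,0,0,0,0.13],[-95,-53,0,0,0,0.25],[-140,-78,0,0,0,0.37],[-185,-103,0,0,0,0.5],[-230,-128,0,0,0,0.62],[-275,-153,0,0,0,0.75],[-320,-178,5,0,0,0.87],[-360,-203,10,0,0,0.99]]' > m.json && python3 -m handwheel m.json 0.0 40
python3 - <<'E'
from h import *
np.set_printoptions(precision=2,suppress=True)
p,r=tool();print(r.as_matrix(),rel([-10,140,283],0))
E
```

```text
time_s: 1.95
eef_pos: [450.5, 164.4, 295.5]
ee_rot: [0.0, 0.643, 0.766, 0.0]
force: [0.7, 1.4, -0.5]
grip_width: 0.002
grip_force: 0.0
[[-0.17  0.99  0.  ]
 [ 0.99  0.17  0.  ]
 [ 0.    0.   -1.  ]] [-70.64  39.61  12.53   0.    -0.    -0.  ]
```

```bash
echo '[[-35,20,6,0,0,0],[-71,40,12,0,0,0],[-71,40,12,0,0,0]]' > m.json && python3 -m handwheel m.json
echo '[[-10,0,0,0,0,0],[-20,0,-1,0,0,0],[-30,0,-1,0,0,0],[-42,0,-1,0,0,0],[-52,0,0,0,0,0],[-60,0,1,0,0,0]]' > m.json && python3 -m handwheel m.json
python3 - <<'E'
from h import *
np.set_printoptions(precision=2,suppress=True)
print(rel([-10,80,282],0))
p,d=cams.capture("scene"); cv2.imwrite("pics/c.png",cv2.resize(p[130:340,130:410,::-1],(800,600)))
E
```

```text
time_s: 2.25
eef_pos: [503.3, 100.0, 282.1]
ee_rot: [-0.0, 0.643, 0.766, -0.001]
force: [-0.3, 0.3, 0.0]
grip_width: 0.001
grip_force: 0.0
time_s: 2.85
eef_pos: [511.9, 43.7, 282.0]
ee_rot: [-0.0, 0.642, 0.767, -0.0]
force: [-1.0, 2.4, -2.0]
grip_width: 0.002
grip_force: 1.3
[-1.15 -0.05  0.01 -0.   -0.    0.  ]
```

View pics/c.png

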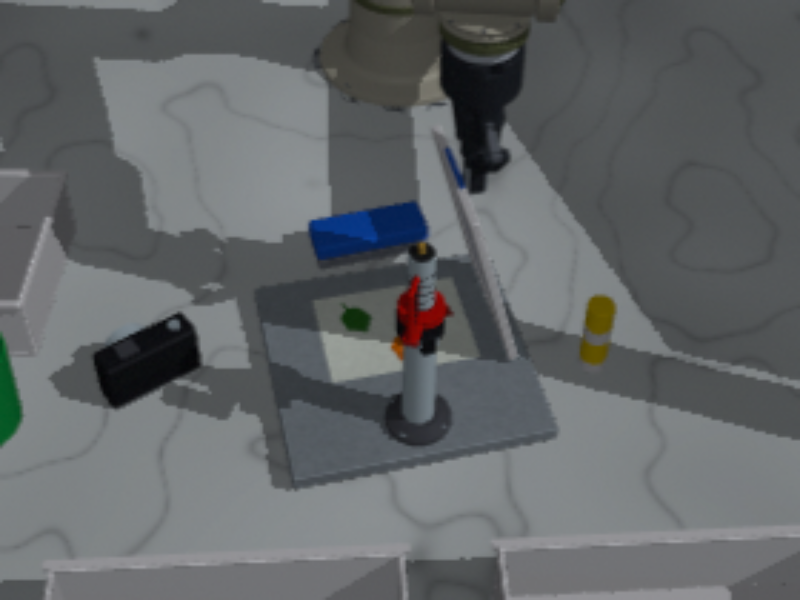

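The cover is following the fingertips (crop 478,180), so I'll carry on along the arc.

```bash
echo '[[-18,0,4,0,0,0],[-36,0,10,0,0,0],[-54,0,18,0,0,0],[-70,0,28,0,0,0],[-86,0,40,0,0,0],[-100,0,53,0,0,0],[-113,0,67,0,0,0],[-124,0,83,0,0,0]]' > m.json && python3 -m handwheel m.json
echo '[[-10,0,17,0,0,0],[-17,0,35,0,0,0],[-23,0,54,0,0,0],[-27,0,71,0,0,0],[-29,0,82,0,0,0],[-29,0,90,0,0,0],[-29,0,93,0,0,0],[-29,0,93,0,0,0]]' > m.json && python3 -m handwheel m.json
python3 - <<'E'
from h import *
np.set_printoptions(precision=2,suppress=True)
print(rel([-10,-73,107],0))
E
```

```text
time_s: 3.7
eef_pos: [534.3, -79.0, 198.4]
ee_rot: [0.001, 0.642, 0.767, -0.0]
force: [0.2, 0.1, 0.8]
grip_width: -0.001
grip_force: 0.5
time_s: 4.5
eef_pos: [539.2, -106.2, 106.2]
ee_rot: [0.0, 0.641, 0.767, -0.0]
force: [-0.7, -0.0, 0.3]
grip_width: -0.001
grip_force: 0.0
[-1.82 -0.88 -0.76  0.    0.    0.  ]
```

```bash
echo '[[0,0,2,0,0,0],[0,0,4,0,0,0],[0,0,4,0,0,0]]' > m.json && python3 -m handwheel m.json
python3 - <<'E'
from h import *
np.set_printoptions(precision=1,suppress=True)
p,d=cams.capture("scene"); cv2.imwrite("pics/d.png",cv2.resize(p[130:340,130:410,::-1],(800,600)))
E
```

```text
time_s: 4.8
eef_pos: [539.5, -106.2, 103.6]
ee_rot: [0.001, 0.641, 0.767, 0.0]
force: [-2.4, 1.5, 10.7]
grip_width: 0.001
grip_force: 4.8
```

View pics/d.png

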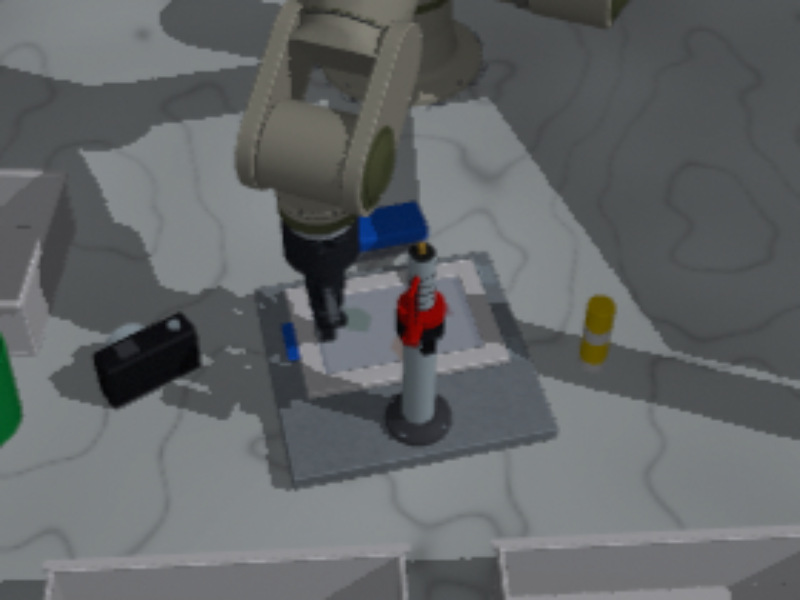

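The cover lies flat on the print, and the fingers feel 10 N. Next I go up and over the column.

```bash
echo '[[0,0,-40,0,0,0],[0,0,-90,0,0,0],[0,0,-140,0,0,0],[0,0,-190,0,0,0],[0,0,-240,0,0,0],[0,0,-262,0,0,0]]' > m.json && python3 -m handwheel m.json 0.75
echo '[[15,24,0,0,0,-0.14],[30,48,0,0,0,-0.28],[45,72,0,0,0,-0.42],[60,96,0,0,0,-0.56],[71,122,0,0,0,-0.7],[71,122,0,0,0,-0.7]]' > m.json && python3 -m handwheel m.json
python3 - <<'E'
from h import *
np.set_printoptions(precision=2,suppress=True)
print(rel([112,-1,330],np.deg2rad(40)), readout.sense()["joints"])
p,d=cams.capture("wrist"); cv2.imwrite("pics/e.png",p[:,:,::-1])
for n,P in (("column_top",[112,-1,259]),("collar_top",[112,-1,197]),("lever_paddle",[144,-16,253])):
    print(n,"expected uv",np.array(proj("wrist",world(P))))
    for r in cams.spot_point(n,"wrist"):
        w=at_z("wrist",r["uv"],P[2])[:2]; print(r["p"],np.array(r["uv"]),[C*(w-O)[0]+Sn*(w-O)[1],-Sn*(w-O)[0]+C*(w-O)[1]])
E
```

```text
time_s: 5.45
eef_pos: [539.2, -106.1, 369.6]
ee_rot: [0.004, 0.641, 0.767, 0.001]
force: [-0.1, 0.1, 0.2]
grip_width: 0.75
grip_force: 0.0
time_s: 6.05
eef_pos: [648.0, -12.8, 363.3]
ee_rot: [-0.0, 0.337, 0.942, 0.0]
force: [-0.0, -0.2, -0.2]
grip_width: 0.751
grip_force: 0.0
[-0.73 -3.61 33.27  0.   -0.    0.01] [-0.2   0.58  0.96  0.    1.61 -1.08]
column_top expected uv [273.51 248.95]
0.67 [270.2 246.2] [np.float64(108.93808054569952), np.float64(-1.6644266985145073)]
collar_top expected uv [275.43 215.38]
0.63 [273.5 210.8] [np.float64(108.34449392226412), np.float64(0.3427886666528934)]
lever_paddle expected uv [300.02 292.52]
0.58 [289.6 287.3] [np.float64(136.6983310902072), np.float64(-17.725053186870618)]
```

View pics/e.png

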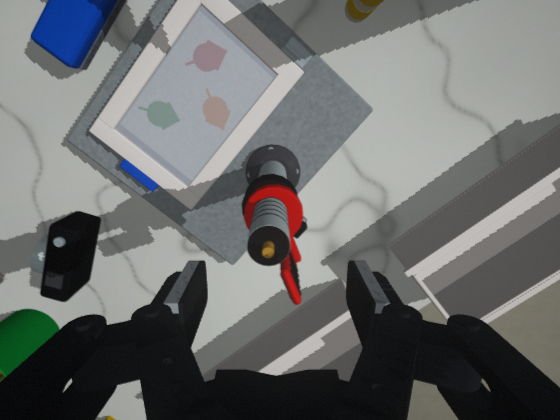

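```bash
echo '[[0,-5,20,0,0,0],[0,-5,50,0,0,0],[0,-5,75,0,0,0],[0,-5,88,0,0,0],[0,-5,88,0,0,0]]' > m.json && python3 -m handwheel m.json
echo '[[0,0,0,0,0,0],[0,0,0,0,0,0],[0,0,0,0,0,0],[0,0,0,0,0,0],[0,0,0,0,0,0],[0,0,0,0,0,0]]' > m.json && python3 -m handwheel m.json 0.0 40
python3 - <<'E'
from h import *
np.set_printoptions(precision=2,suppress=True)
print(rel([112,-1,275],np.deg2rad(40)), readout.sense()["wrist_torque"])
E
```

```text
time_s: 6.75
eef_pos: [642.8, -19.0, 275.2]
ee_rot: [-0.001, 0.34, 0.94, -0.0]
force: [0.6, -0.1, -0.2]
grip_width: 0.75
grip_force: 0.0
time_s: 7.35
eef_pos: [644.9, -16.9, 278.4]
ee_rot: [0.003, 0.339, 0.941, 0.002]
force: [11.8, 8.9, 3.4]
grip_width: 0.284
grip_force: 41.9
[-0.5   1.48  3.46  0.01  0.    0.01] [ 1.1  -1.31 -0.01]
```

```bash
echo '[[0,2,0,0,0,0],[0,4,-1,0,0,0],[0,4,-3,0,0,0]]' > m.json && python3 -m handwheel m.json
echo '[[0,0,-6,0,0,0],[0,0,-12,0,0,0],[0,0,-18,0,0,0],[0,0,-23,0,0,0],[0,0,-28,0,0,0],[0,0,-28,0,0,0],[0,0,-28,0,0,0]]' > m.json && python3 -m handwheel m.json
python3 - <<'E'
from h import *
np.set_printoptions(precision=2,suppress=True)
print(rel([112,-1,308.4],np.deg2rad(40)), readout.sense()["wrist_torque"])
E
```

```text
time_s: 7.65
eef_pos: [645.8, -16.2, 279.3]
ee_rot: [-0.0, 0.34, 0.941, -0.001]
force: [-1.0, -3.3, -3.8]
grip_width: 0.283
grip_force: 41.3
time_s: 8.35
eef_pos: [645.8, -16.2, 307.9]
ee_rot: [0.0, 0.34, 0.94, -0.001]
force: [-2.3, -6.0, -1.8]
grip_width: 0.287
grip_force: 41.4
[-0.25  0.48 -0.53 -0.    0.    0.  ] [-1.01  0.32 -0.03]
```

```bash
python3 - <<'E'
from h import *
np.set_printoptions(precision=1,suppress=True)
a,_=cams.capture("scene"); 
for n in("column","column_top","collar_top"):
    for r in cams.spot_point(n,"scene"): print(n,r["p"],np.array(r["uv"]))
for z in (197,227,289): print(z,np.array(proj("scene",world([111.5,-1,z]))))
b,_=cams.capture("wrist")
for n in("column","column_top","collar_top"):
    for r in cams.spot_point(n,"wrist"): print("w",n,r["p"],np.array(r["uv"]))
for z in (197,227,289): print(z,np.array(proj("wrist",world([111.5,-1,z]))))
A=cv2.resize(a[190:260,245:310,::-1],(400,431),interpolation=cv2.INTER_CUBIC)
B=cv2.resize(b[150:350,180:366,::-1],(400,431),interpolation=cv2.INTER_CUBIC)
cv2.imwrite("pics/f.png",np.hstack([A,B]))
E
```

```text
column 0.53 [276.6 234.8]
column_top 0.56 [270.8 228.6]
column_top 0.53 [278.6 207.6]
collar_top 0.87 [275.8 235. ]
197 [277.2 234.9]
227 [277.4 226.9]
289 [277.9 209.3]
w column 0.72 [275.6 240.2]
w column_top 0.59 [277.  348.8]
w collar_top 0.83 [276.2 241.8]
w collar_top 0.58 [ 65.9 265. ]
197 [277.8 243.2]
227 [277.9 266.4]
289 [278.5 354. ]
```

View pics/f.png

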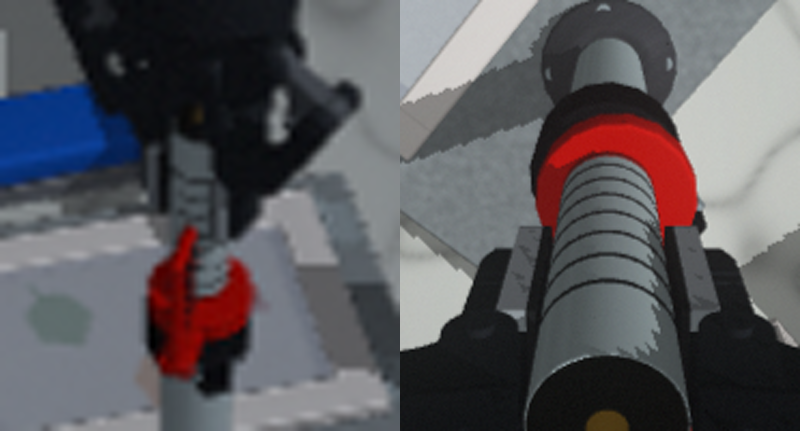

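```bash
python3 - <<'E'
from h import *
np.set_printoptions(precision=1,suppress=True,linewidth=150)
p=np.array(cams.calibration("wrist")["position"]); ax=world([111.5,-1,0])[:2]
b,_=cams.capture("wrist"); s=readout.sense(); 
tcp,r=tool(); print("tcp",tcp)
ax=tcp[:2]+(r.apply([0,0,54]))[:2]; print("axis",ax, world([112,-1,0])[:2])
n=(p[:2]-ax)/np.linalg.norm(p[:2]-ax)
pr=lambda z,R_=12.5:np.array(proj("wrist",np.r_[ax+R_*n,z]))
for z in [185]: print("collar edge r23",pr(185,23),"cam ring edge",pr(197,22.5))
print("mark rings exp:",[(z-197,pr(z)) for z in [197,201]+list(range(207,290,10))+[289]])
col=int(round(pr(230)[0]))
prof=b[:,col-2:col+3].astype(int).mean(1)
for v in range(205,350): print(v,prof[v].astype(int),end=' ')
E
```

```text
tcp [645.8 -16.2 307.8]
axis [645.8 -16.3] [646.3 -16. ]
collar edge r23 [277.3 200. ] cam ring edge [277.3 206.4]
mark rings exp: [(0, array([277.4, 223.1])), (4, array([277.4, 225.5])), (10, array([277.5, 229.2])), (20, array([277.5, 235.8])), (30, array([277.5, 243.3])), (40, array([277.6, 251.7])), (50, array([277.6, 261.2])), (60, array([277.7, 272.1])), (70, array([277.7, 284.7])), (80, array([277.8, 299.4])), (90, array([277.9, 316.8])), (92, array([277.9, 320.6]))]
205 [108  21  19] 206 [115  22  21] 207 [137  23  21] 208 [175  25  22] 209 [191  26  22] 210 [188  23  20] 211 [186  22  19] 212 [185  22  19] 213 [185  23  19] 214 [184  21  18] 215 [185  23  20] 216 [185  22  19] 217 [185  24  20] 218 [185  22  19] 219 [173  22  17] 220 [123  23  20] 221 [91 28 27] 222 [110  67  67] 223 [106 114 116] 224 [107 114 116] 225 [ 93  99 101] 226 [55 56 57] 227 [102 109 111] 228 [107 114 116] 229 [107 114 117] 230 [106 114 116] 231 [ 98 104 106] 232 [64 65 67] 233 [72 74 77] 234 [106 113 116] 235 [106 114 116] 236 [107 114 117] 237 [106 113 116] 238 [100 107 110] 239 [70 73 76] 240 [60
[... 1134 characters left out ...]
[101 110 112] 306 [102 111 114] 307 [101 110 112] 308 [100 109 112] 309 [101 110 112] 310 [101 110 112] 311 [100 109 111] 312 [100 109 111] 313 [106 115 118] 314 [104 114 116] 315 [34 37 36] 316 [19 19 19] 317 [18 19 18] 318 [19 19 18] 319 [20 19 20] 320 [19 18 18] 321 [19 20 19] 322 [19 19 19] 323 [17 19 19] 324 [17 17 18] 325 [18 18 18] 326 [17 18 18] 327 [18 18 18] 328 [19 18 19] 329 [18 18 17] 330 [18 18 17] 331 [18 18 18] 332 [16 16 16] 333 [17 16 17] 334 [16 17 15] 335 [17 17 16] 336 [17 17 16] 337 [18 18 16] 338 [17 17 16] 339 [19 18 17] 340 [39 31 18] 341 [71 54 21] 342 [75 57 21] 343 [75 57 21] 344 [76 56 22] 345 [76 57 22] 346 [74 56 20] 347 [75 56 20] 348 [74 56 20] 349 [75 56 21]
```

The picture leaves the lift uncertain by a few mm, so I'll feel for the column's stop instead. That means lowering gently until the force rises, then raising exactly 30 mm from there.

```bash
echo '[[0,0,5,0,0,0],[0,0,10,0,0,0],[0,0,15,0,0,0],[0,0,18,0,0,0],[0,0,18,0,0,0]]' > m.json && python3 -m handwheel m.json | egrep 'eef|force'
for i in 1; do echo '[[0,0,2,0,0,0],[0,0,2,0,0,0],[0,0,2,0,0,0]]' > m.json && python3 -m handwheel m.json| egrep 'eef|^force'; done
echo '[[0,0,2,0,0,0],[0,0,2,0,0,0],[0,0,2,0,0,0]]' > m.json && python3 -m handwheel m.json| egrep 'eef|^force'
echo '[[0,0,2,0,0,0],[0,0,2,0,0,0],[0,0,2,0,0,0]]' > m.json && python3 -m handwheel m.json| egrep 'eef|^force'
echo '[[0,0,2,0,0,0],[0,0,2,0,0,0],[0,0,2,0,0,0]]' > m.json && python3 -m handwheel m.json| egrep 'eef|^force'
```

```text
eef_pos: [645.8, -16.2, 289.2]
force: [-1.7, -6.1, -4.0]
grip_force: 41.4
eef_pos: [645.8, -16.2, 287.4]
force: [-2.1, -5.0, -3.4]
eef_pos: [645.8, -16.2, 285.4]
force: [-1.5, -5.0, -3.7]
eef_pos: [645.8, -16.2, 283.5]
force: [-2.0, -5.6, -3.4]
eef_pos: [645.8, -16.2, 281.5]
force: [-1.3, -5.4, -3.5]
```

```bash

echo '[[0,0,2,0,0,0],[0,0,2,0,0,0],[0,0,2,0,0,0]]' > m.json && python3 -m handwheel m.json| egrep 'eef|^force'
echo '[[0,0,1,0,0,0],[0,0,1,0,0,0],[0,0,1,0,0,0]]' > m.json && python3 -m handwheel m.json| egrep 'eef|^force'
echo '[[0,0,1,0,0,0],[0,0,1,0,0,0],[0,0,1,0,0,0]]' > m.json && python3 -m handwheel m.json| egrep 'eef|^force'
echo '[[0,0,1,0,0,0],[0,0,1,0,0,0],[0,0,1,0,0,0]]' > m.json && python3 -m handwheel m.json| egrep 'eef|^force'
```

```text
eef_pos: [645.8, -16.2, 279.4]
force: [-1.2, -5.1, -3.8]
eef_pos: [645.8, -16.2, 278.5]
force: [-1.6, -5.3, -3.1]
eef_pos: [645.8, -16.2, 278.5]
force: [-4.0, -5.2, 1.8]
eef_pos: [645.8, -16.2, 278.4]
force: [-4.1, -5.2, 5.7]
```

The stop is at TCP z 278.4, so the mark is at 308.4.

```bash

echo '[[-1,-1,-6,0,0,0],[-1,-1,-12,0,0,0],[-1,-1,-18,0,0,0],[-1,-1,-24,0,0,0],[-1,-1,-29,0,0,0],[-1,-1,-32,0,0,0],[-1,-1,-32,0,0,0],[-1,-1,-32,0,0,0]]' > m.json && python3 -m handwheel m.json
echo '[[0,0,0,0,0,0],[0,0,0,0,0,0],[0,0,0,0,0,0]]' > m.json && python3 -m handwheel m.json | egrep 'eef|^force'
```

```text
time_s: 12.5
eef_pos: [645.9, -16.5, 308.7]
ee_rot: [-0.0, 0.339, 0.941, 0.0]
force: [-5.6, 1.3, -2.9]
grip_width: 0.281
grip_force: 41.3
eef_pos: [645.9, -16.5, 308.7]
force: [-5.0, 2.5, -2.1]
```

```bash

echo '[[0,0,0,0,0,0.1],[0,0,0,0,0,0.2],[0,0,0,0,0,0.3],[0,0,0,0,0,0.4],[0,0,0,0,0,0.5],[0,0,0,0,0,0.6],[0,0,0,0,0,0.7],[0,0,0,0,0,0.8]]' > m.json && python3 -m handwheel m.json
python3 - <<'E'
from h import *
np.set_printoptions(precision=2,suppress=True)
s=readout.sense(); print(s["joints"],s["wrist_torque"],s["time_s"])
b,_=cams.capture("wrist"); cv2.imwrite("pics/g.png",b[:,:,::-1])
E
```

```text
time_s: 13.6
eef_pos: [645.5, -16.6, 308.6]
ee_rot: [-0.001, 0.68, 0.733, -0.001]
force: [-8.4, 1.3, -1.4]
grip_width: 0.286
grip_force: 45.1
[-0.21  0.59  1.08 -0.    1.48 -0.28] [0.14 1.4  0.17] 13.6
```

View pics/g.png

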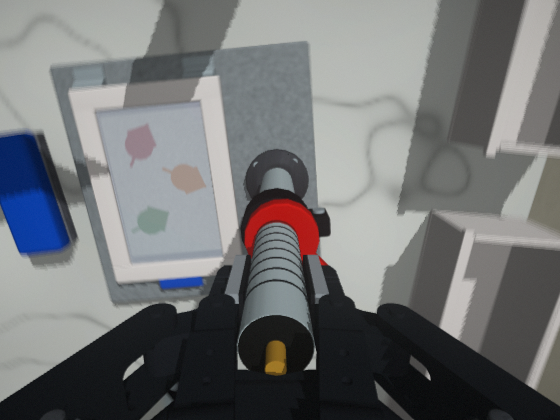

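The turn goes the right way: the right finger has reached the paddle (near 325,265) and the torque is 0.17 N m. I'll continue.

```bash

echo '[[0,0,0,0,0,0.1],[0,0,0,0,0,0.2],[0,0,0,0,0,0.3],[0,0,0,0,0,0.4],[0,0,0,0,0,0.5],[0,0,0,0,0,0.6],[0,0,0,0,0,0.7]]' > m.json && python3 -m handwheel m.json
python3 - <<'E'
from h import *
s=readout.sense(); print(s["joints"],s["wrist_torque"],rel([112,-1,308.4],0))
E
echo '[[0,0,0,0,0,0.05],[0,0,0,0,0,0.1],[0,0,0,0,0,0.1]]' > m.json && python3 -m handwheel m.json
python3 - <<'E'
from h import *
s=readout.sense(); print(s["joints"],s["wrist_torque"],rel([112,-1,308.4],0))
b,_=cams.capture("wrist"); t,_=cams.capture("scene"); cv2.imwrite("pics/i.png",np.hstack([cv2.resize(b[120:400,140:420,::-1],(400,400)),cv2.resize(t[190:260,245:315,::-1],(400,400),interpolation=cv2.INTER_CUBIC)]))
E
```

```text
time_s: 14.35
eef_pos: [645.3, -16.2, 308.3]
ee_rot: [-0.001, 0.89, 0.455, -0.001]
force: [-9.6, 3.7, -3.0]
grip_width: 0.282
grip_force: 55.8
[-2.06427003e-01  5.87701906e-01  1.07569085e+00  6.45915763e-04
  1.48184288e+00  4.18608296e-01] [0.57860374 1.45186727 0.37832132] [ 7.11198729e-01  7.38967813e-01 -1.29403122e-01 -3.75365466e-03
 -5.90168566e-04 -7.99625845e-01]
time_s: 14.65
eef_pos: [645.7, -15.8, 308.3]
ee_rot: [-0.001, 0.911, 0.412, -0.0]
force: [-6.9, 5.1, -3.5]
grip_width: 0.286
grip_force: 57.9
[-0.20605495  0.58793588  1.07525523  0.00178934  1.48043621  0.51530822] [0.93510099 0.86993402 0.60972976] [ 0.21957289  0.58058112 -0.10597368 -0.00222364 -0.0016971  -0.89605881]
```

View pics/i.png

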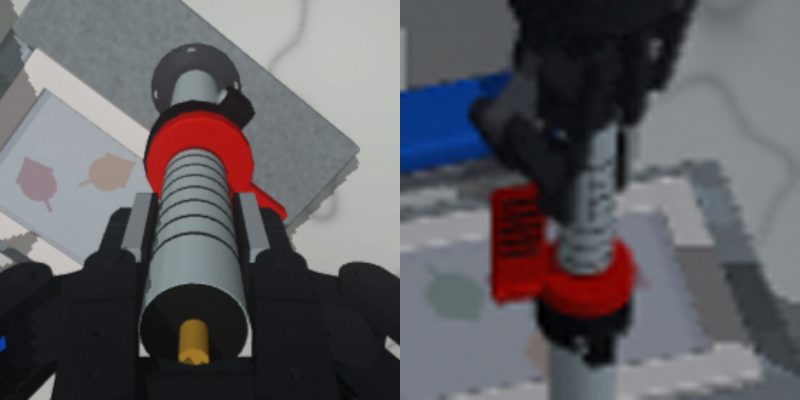

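The paddle is now broadside toward the stand's -y side and close to its stop. I'll twist further while watching the torque.

```bash

cat > q.py <<'E'
from h import *
np.set_printoptions(precision=2,suppress=True)
s=readout.sense(); print(s["joints"][5],s["wrist_torque"],s["force"],s["eef_pos"],rel([112,-1,308.4],0)[5])
E
echo '[[0,0,0,0,0,0.05],[0,0,0,0,0,0.05],[0,0,0,0,0,0.05]]' > m.json && python3 -m handwheel m.json >/dev/null; python3 q.py
echo '[[0,0,0,0,0,0.05],[0,0,0,0,0,0.05],[0,0,0,0,0,0.05]]' > m.json && python3 -m handwheel m.json >/dev/null; python3 q.py
echo '[[0,0,0,0,0,0.05],[0,0,0,0,0,0.05],[0,0,0,0,0,0.05]]' > m.json && python3 -m handwheel m.json >/dev/null; python3 q.py
```

```text
0.5638171542209716 [1.05 0.42 0.77] [-4.81  6.98 -3.97] [645.92 -15.62 308.33] -0.9443689509748361
0.613712876117785 [ 1.27 -0.15  0.82] [-1.32  7.54 -4.91] [646.3  -15.3  308.36] -0.9939680831890968
0.663629414400026 [ 1.65 -0.74  0.86] [ 2.27  9.36 -6.04] [646.79 -14.94 308.48] -1.043594086766106
```

```bash
python3 - <<'E'
from h import *
np.set_printoptions(precision=1,suppress=True)
t,d=cams.capture("scene")
for L in(0,.08,.2,.3):
    a=-np.pi/2+L
    print(L,[np.array(proj("scene",world([115+r*np.cos(a),r*np.sin(a),253]))) for r in(18,31,44)])
print([ (r["p"],np.array(r["uv"])) for r in cams.spot_point("lever_paddle","scene")])
red=(t[...,0]>100)&(t[...,1]<60)&(t[...,2]<60)
c=cams.calibration("scene"); v,u=np.nonzero(red&(d>0)); 
W=np.array([at_depth("scene",(a,b),d[b,a]) for a,b in zip(u,v)])
q=(W[:,:2]-O)@np.array([[C,-Sn],[Sn,C]]); m=(W[:,2]>210)&(W[:,2]<256)&(abs(q[:,0]-112)<60)&(abs(q[:,1])<60)
q=q[m]; print(len(q)); o=q[np.argsort(q[:,1])]
print("fit on y<-18:",np.polyfit(o[o[:,1]<-18][:,1],o[o[:,1]<-18][:,0],1)); print(o[::6])
b=cv2.resize(t[200:260,240:320,::-1],(800,600),interpolation=cv2.INTER_CUBIC); cv2.imwrite("pics/j.png",b)
E
```

```text
0 [array([271.3, 221.7]), array([266.2, 222.6]), array([261. , 223.4])]
0.08 [array([271.4, 222.1]), array([266.4, 223.3]), array([261.4, 224.4])]
0.2 [array([271.8, 222.7]), array([267. , 224.3]), array([262.1, 225.8])]
0.3 [array([272.1, 223.2]), array([267.5, 225.1]), array([262.9, 227. ])]
[(0.51, array([263.7, 224.4]))]Traceback (most recent call last):
  File "<stdin>", line 10, in <module>
  File "h.py", line 12, in at_depth
    p,d=ray(name,uv); return p+d*z
        ~~~^^^^^^^^^
  File "h.py", line 9, in ray
    c=cams.calibration(name); d=np.array([(uv[0]-c["cx"])/c["fx"],(uv[1]-c["cy"])/c["fy"],1.])
ValueError: time passes only in moves, steps and waits
```

```bash
python3 - <<'E'
from h import *
np.set_printoptions(precision=1,suppress=True)
t,d=cams.capture("scene"); c=cams.calibration("scene")
red=(t[...,0]>70)&(t[...,1]<50)&(t[...,2]<50)&(d>0)
v,u=np.nonzero(red); z=d[v,u]
W=att(c).apply(np.stack([(u-c["cx"])/c["fx"]*z,(v-c["cy"])/c["fy"]*z,z],1))+np.array(c["position"])
q=(W[:,:2]-O)@np.array([[C,-Sn],[Sn,C]]); m=(W[:,2]>212)&(W[:,2]<250)&(abs(q[:,0]-112)<60)&(abs(q[:,1])<60)
q=np.c_[q,W[:,2]][m]; o=q[np.argsort(q[:,1])]; print(len(o))
k=o[(o[:,1]<-18)&(abs(o[:,0]-np.median(o[:,0]))<8)]
f=np.polyfit(k[:,1],k[:,0],1); print("lever approx",-np.arctan(f[0]),"sd",k[:,0].std(),len(k)," x at y=-31:",np.polyval(f,-31), "y range",k[:,1].min(),k[:,1].max())
cv2.imwrite("pics/j.png",cv2.resize(t[200:260,240:320,::-1],(800,600),interpolation=cv2.INTER_CUBIC))
E
```

```text
42
lever approx -0.06422725585261357 sd 1.4446800595603044 42  x at y=-31: 116.47928592754798 y range -44.93472880144996 -21.377111205094003
```

View pics/j.png

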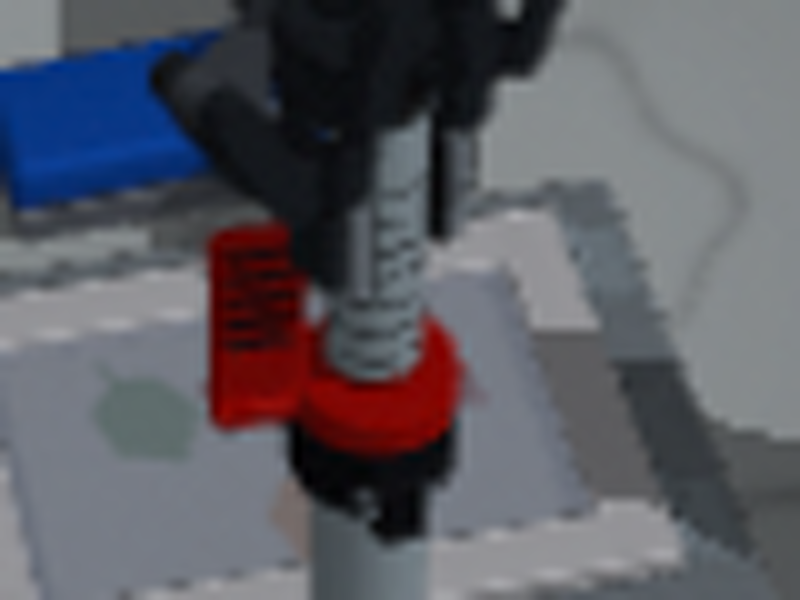

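The paddle face sits at stand x ≈ 116.5 mm (118 ± noise when closed), and the torque shows it against its stop. TCP height is 30.0 mm above the column's stop, the grip is about 55 N, and the cover is flat. Handing in.

```bash
echo '[[0,0,0,0,0,0],[0,0,0,0,0,0],[0,0,0,0,0,0]]' > m.json && python3 -m handwheel m.json; python3 -c "
from h import *
print(order.finish_job())"
```

```text
time_s: 16.1
eef_pos: [646.8, -14.9, 308.5]
ee_rot: [-0.001, 0.939, 0.344, 0.002]
force: [2.7, 9.4, -5.2]
grip_width: 0.286
grip_force: 59.8
the job is handed in; nothing more can be done
None
```

I handed the job in at 16.1 s: the cover is closed, the column is gripped about 30 mm above its stop (at the red mark), and the cam lever is against its closed stop; no verdict came back.

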